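# Load the reference cartridge into the grain analyser's side bay and bolt it in

### The arm

A 7-joint arm with a two-finger parallel gripper is mounted at the origin on the work surface. World frame = base frame: x ahead of the robot, y to its left, z up, the work surface at z = 0. Lengths are in mm, angles in rad, forces in N, time in s.
With the tool pointing down it reaches from about 400 to 850 mm from the base axis. Payload 4.5 kg.
Tool frame: the origin (TCP) lies at the very end of the fingers, on their centre line; the grasp point (between the pads) lies 19 mm behind it; z points along the fingers, y is the line along which they close (so a half turn about z gives the same grasp; the last joint's range is limited). The gripper opens to 85 mm and grips with 20 to 120 N. Pads are 22 mm wide; open, the fingers measure 114 mm over their backs; the gripper's body (76 mm by 85 mm) begins 54 mm behind the grasp point. The pads swing forward as they close: fully open they stand 13 mm farther back than shut.
Start: joints at [-1.075, 0.689, -0.195, 1.565, 0.157, 0.902, -0.215], TCP at [278.461, 559.566, 231.317] pointing down, gripper open.
Joint ranges: [-3.01, 3.01], [-0.46, 2.08], [-1.47, 1.51], [0.13, 2.56], [-1, 4.14], [0.04, 2.09], [-2.66, 2.66]. Speed limits (rad/s): [2.57, 2.57, 3.14, 3.14, 3.14, 3.14, 3.14].

### API

Orientations are given as a unit quaternion [w, x, y, z].
In Python, from plant import status, viewer, sign_off gives the robot as it stands.
- The arm moves only by the tool step_arm, never from a script. Its argument "steps" is a list of rows, each a list of 3 entries, a list of its own where there are three numbers: the shift along the tool's x, y, z in m, then the turn about the tool's z in degrees, then the finger opening in m, from 0 to 0.0854. In form: [[[x, y, z], turn, claw], ...]. A call has 1 to 10 rows; each row is the pose to reach, as a shift and turn from the pose commanded when the call began, along the tool's axes at that moment; what a row does not reach only later rows make up. A row lasts 1/10 s, in which the tool goes at most 50 mm and 8.59 degrees, less where a joint would pass 70% of its speed; a pose out of reach is approached as far as the arm can. A call with a gripper value outside its range is refused whole. The fingers move at their own pace and stop on an object; "newtons" is the grip in N (left out, the last holds). Time passes only in rows, so rows that repeat a pose let the fingers close. It gives the time, the measured TCP pose, the force, the opening and the grip force at its end, in the units of the state.
- status.read_state(): the state, without advancing time (a new reading comes with each control period).
- viewer.read_camera(name): name is "side" or "top" or "wrist"; returns a dict with "img" (384x512x3 uint8, red, green, blue), "camera_matrix" (3x3 intrinsics, pixels), "origin" and "orientation" of the camera in the world. Camera axes: x right, y down, z forward; pixel columns grow to the right and rows downward; lengths in mm; the calibration is good to about 2 mm. A picture is of the moment at which its call begins. There is no depth.
- sign_off(): hands the job in; it is judged then, once.
The state is a dict: "time_s": time; "q": joint angles; "joint_velocities": joint speeds; "effort": joint torques, N m; "tcp_pos": TCP position; "eef_rot": TCP orientation; "ft_force": force on the tool from outside, world axes, zero at the start; "torque": the same for the moment, N m; "gripper_width": opening from 0.0 (shut) to 1.0 (fully open); "gripper_force": force on a finger pad.
Only numpy, scipy, OpenCV 4.12 (cv2) and the standard library are available. Lean on these libraries where they do the work, as an engineer would, in place of code of your own. Each camera call takes 0.05 s, during which the arm holds its last target. There are 200 camera calls.

### The job

Pull the red knob on the grain analyser's loading bay out to its click stop, then bring the white reference cartridge with the blue ends along the bench, without lifting it, through the bay's open side until it lies squarely against the bay's back wall. Then push the red knob fully home so that its bolt locks the cartridge in. Do not knock over or shift the cup, jar, tin, cob or scoop on the bench, and let go of everything.

Things in the scene. Friction and masses are not known exactly. Their poses are not given: they have to be found in the camera images.
- bay: Low aluminium loading bay, fixed, joined to a white grain analyser. Origin on the bench at the centre of the cartridge's seat; z up, +y into the bay, -x the side where the knob sticks out. Open on top and at the -y end. Walls 68 mm high: back wall's inner face at y = +34 mm, side walls' inner faces at x = -58 and +58 mm, 8 mm thick, y = -66 to +34 mm. No floor: the bench runs through.
- bay_mouth (a point): Middle of the bay's mouth on the bench, at bay x = 0, y = -93 mm: the outer ends of two 30 mm lead-ins that flare outward at 30 degrees from the side walls. Outside the -x wall a black bolt guide reaches to bay x = -76 mm, y = -66 to -16 mm, 66 mm high.
- analyser (a point): Top centre of the analyser's housing, 300 mm up: a fixed white box 250 mm high (300 mm in the middle, and a look of 330 mm with its black cap), filling bay x = -140 to +160 mm, y = +42 to +322 mm.
- knob (a joint): Slide of the red knob and its bolt along the bay's -x axis, in m: 0 fully home (bolt bars the bay's mouth), 0.050 fully out (mouth clear). A spring detent holds it at either end: about 5 to 7 N moves it; it springs back before half way and snaps over to the other end past half way. It cannot turn.
- knob_head (a point): Centre of the knob's red disc: 50 mm diameter, 14 mm thick along bay x, 35 mm above the bench, at bay x = -127 mm when home (-177 mm out), y = -41 mm. Behind it a round steel stem 14 mm thick runs to the guide: 44 mm of stem is open when home, 94 mm when out.
- bolt_tip (a point): Inner, round tip of the steel bolt (the same 14 mm stem), 35 mm up. Home, the bolt reaches from the -x wall across the mouth to bay x = -6 mm, filling y = -48 to -34 mm, so nothing can roll past; out, its tip is 2 mm inside the wall's inner face (x = -56 mm).
- cartridge: The reference cartridge: a loose closed cylinder, white with blue ends and one yellow stripe, 60 mm diameter, 100 mm long, about 0.35 kg, lying on its side and free to roll (it soon stops by itself). Origin at the middle of its axis (30 mm above the bench); its own x is the cylinder's axis. In the bay it lies with its axis along the bay's x; touching the back wall its centre is at bay y = +4 mm.
- beaker: White plastic cup, 64 mm across the rim, 85 mm high, standing beside the way to the bay; origin under its centre. Leave alone.
- jar: Amber glass jar with white cap, 64 mm diameter, 95 mm high, standing beside the way to the bay; origin under its centre. Leave alone.
- cob: Yellow maize cob lying on the bench, 185 mm long along its own x with a green stalk, 48 mm thick; origin under its middle. Leave alone.
- tin: Tin with green label, 66 mm diameter, 80 mm high; origin under its centre. Leave alone.
- scoop: Spoon-shaped sample scoop lying flat, 180 mm long along its own x; origin near its middle. Leave alone.
Things that resemble listed ones, but are neither listed nor needed, are in the scene too. Leave any purple look-alike of the cartridge alone.

How it is judged (in metres and radians):
On the way, in this order (a step that is already met when the one before it is completed fails the run):
1. the knob is pulled out to its stop (44 mm or more) and stays there (value of joint knob above 0.044 m), for 0.3 s.
2. with the knob still out, the cartridge lies in the bay's seat (x of cartridge in the frame of bay between -0.012 and 0.012 m and y of cartridge in the frame of bay between -0.012 and 0.012 m and angle between the x axis of cartridge and the x axis of bay, either way round below 0.12 rad and height (world z) of cartridge below 0.036 m and value of joint knob above 0.044 m), for 0.2 s.
At the end, for the whole second after the job is handed in: The knob is home to within 4 mm; the cartridge lies at rest in the bay within 12 mm of the seat's centre in bay x and y and within 0.12 rad of square (value of joint knob below 0.004 m and x of cartridge in the frame of bay between -0.012 and 0.012 m and y of cartridge in the frame of bay between -0.012 and 0.012 m and angle between the x axis of cartridge and the x axis of bay, either way round below 0.12 rad and height (world z) of cartridge below 0.036 m and linear speed of cartridge below 0.02 m/s); the robot touches nothing.
It fails at once if the cartridge is lifted more than 25 mm off the bench (height (world z) of cartridge above 0.055 m).
It fails at once if a bystander is shifted by more than 25 mm or tipped over (distance of any of beaker, jar, cob, tin, scoop from where it was at the start of the episode above 0.025 m or angle between any of beaker, jar, cob, tin, scoop's own z axis and vertical above 0.35 rad).
It also fails if it takes over 72 s, if anything falls off the work surface, if the arm or the gripper's body presses on something with over 40 N, if the wrist force passes 120 N, or if a joint passes its speed limit or range.

## Working session

There is one attempt and no reset: what is moved stays moved. The work goes in short steps, Python scripts to look and compute and a tool call to move; the robot and the scene stay as the last step left them, time stands still between calls to the robot, and variables do not carry over. Pictures are saved under pics/ and viewed, at most 12 in all, crops included, and the job is handed in when it is done.

Besides the shell and the picture viewer there is one more tool, called in YAML: its name, and indented under it one key for each argument. step_arm: Moves the arm, as the interface text tells. Its arguments: {"type":"object","properties":{"steps":{"type":"array","items":{"type":"array"}},"newtons":{"type":"number"}},"required":["steps"]}

```bash
mkdir -p pics; cat > h.py <<'E'
import numpy as np, cv2, json
from scipy.spatial.transform import Rotation as R
from plant import status, viewer
def shot(n,f):
    c=viewer.read_camera(n); cv2.imwrite(f'pics/{f}.png',cv2.cvtColor(np.array(c['img']),cv2.COLOR_RGB2BGR))
    json.dump({k:np.array(c[k]).tolist() for k in('camera_matrix','origin','orientation')},open(f'pics/{f}.json','w'))
def px2w(f,u,v,z):
    c=json.load(open(f'pics/{f}.json')); K=np.array(c['camera_matrix']); o=np.array(c['origin']); q=c['orientation']
    M=R.from_quat([q[1],q[2],q[3],q[0]]) if np.size(q)==4 else R.from_matrix(q)
    d=M.apply(np.linalg.solve(K,[u,v,1])); return o+d*(z-o[2])/d[2]
def w2px(f,p):
    c=json.load(open(f'pics/{f}.json')); K=np.array(c['camera_matrix']); o=np.array(c['origin']); q=c['orientation']
    M=R.from_quat([q[1],q[2],q[3],q[0]]) if np.size(q)==4 else R.from_matrix(q)
    a=K@M.inv().apply(np.array(p,float)-o); return a[:2]/a[2]
E
python3 - <<'E'
from h import *
for n in('top','side'): 
    shot(n,n+'0'); d=json.load(open(f'pics/{n}0.json')); print(d)
    cv2.imwrite(f'pics/{n}0b.png',cv2.resize(cv2.imread(f'pics/{n}0.png'),(800,600),interpolation=cv2.INTER_CUBIC))
print(status.read_state())
E
```

```text
{'camera_matrix': [[384.51675935913704, 0.0, 251.83399672444185], [0.0, 384.51675935913704, 189.1861342000282], [0.0, 0.0, 1.0]], 'origin': [433.0098363802142, -8.846520559126729, 1236.3654176444088], 'orientation': [0.0604610437550358, -0.7017302628419219, 0.7080905215775134, -0.05026841604769115]}
{'camera_matrix': [[379.9851101622393, 0.0, 254.78559623515196], [0.0, 379.9851101622393, 189.715843522147], [0.0, 0.0, 1.0]], 'origin': [1239.4012417574127, 160.102611878424, 1290.7869590931327], 'orientation': [-0.1634795782826545, 0.5851319443944862, 0.7674105926388212, -0.2048804955074706]}
{'time_s': 0.1, 'q': array([-1.0751788 ,  0.68996599, -0.19452646,  1.56624354,  0.15729731,
        0.90251634, -0.21507308]), 'joint_velocities': array([ 0.00113255, -0.00199644, -0.00036637, -0.00243986,  0.00043423,
       -0.00024217, -0.00089803]), 'effort': array([-3.31535419e-03, -5.40609348e+01, -1.27142642e+00, -1.58986294e+01,
        9.37277247e-03,  4.41207667e-03,  1.06238232e-07]), 'tcp_pos': array([278.25607057, 558.97431192, 230.52236777]), 'eef_rot': array([-1.42075379e-04,  2.28810126e-01,  9.73470681e-01, -8.59193170e-04]), 'ft_force': array([-0.00142365, -0.46222452, -0.63817507]), 'torque': array([-0.05898854, -0.00028405, -0.0206706 ]), 'gripper_force': 0.0, 'gripper_width': 0.9971839282572795}
```

View pics/top0b.png

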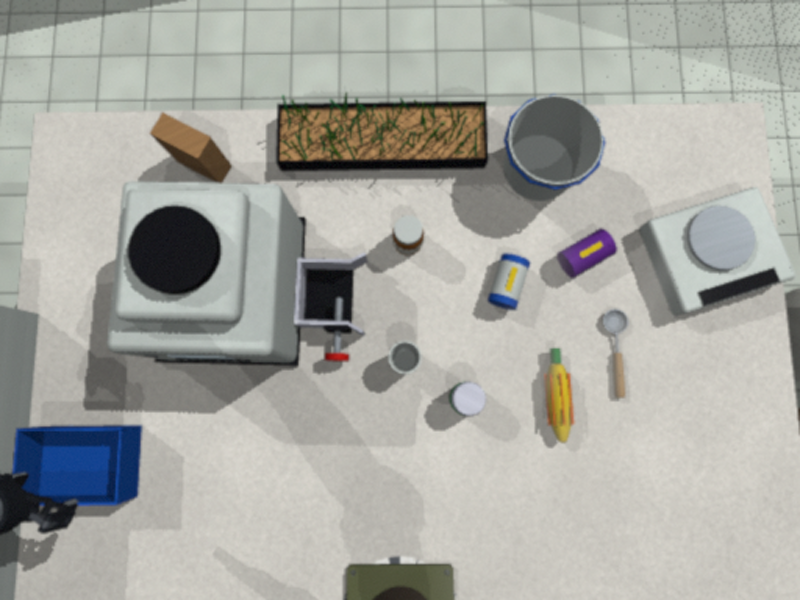

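View pics/side0b.png

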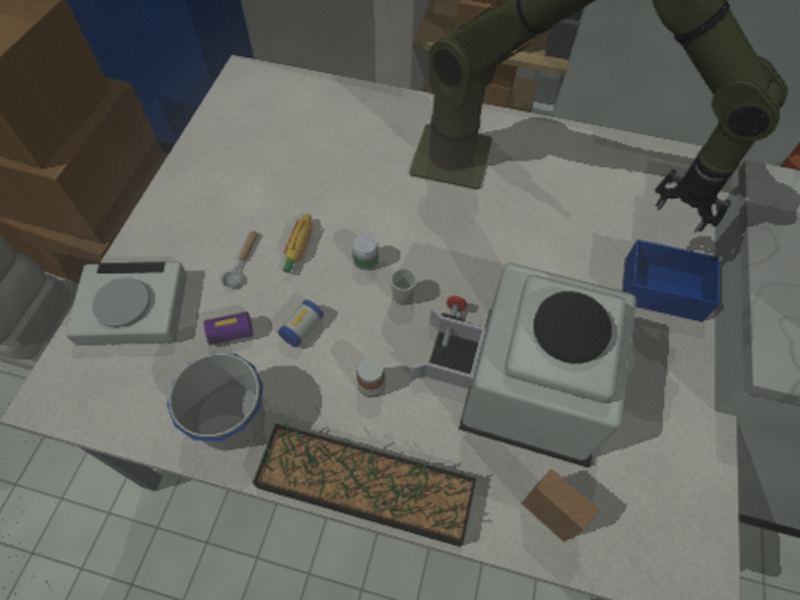

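The top view has the bay at about (325,295), mouth facing right (world -y), with the red knob at (337,356) towards the robot. The white cartridge is at (509,281), the jar at (408,233), the cup at (404,357) and the tin at (468,399).

```bash
python3 - <<'E'
from h import *
i=cv2.imread('pics/top0.png')[130:270,180:360]
cv2.imwrite('pics/c1.png',cv2.resize(i,None,fx=4.4,fy=4.28,interpolation=cv2.INTER_CUBIC)[:599])
s=.64
for n,u,v,z in [('knob',337,356,50),('wallLtop',297,260,68),('bot-left',297,327,68),('inner',355,291,68),('jarcap',408,228,95),('cup',404,357,85),('cart',510,281,40),('e1',516,259,40),('e2',503,303,40),('tin',468,398,80),('cob',561,395,30)]:
    print(n,px2w('top0',u*s,v*s,z).round(0))
E
```

```text
knob [501. 120.  50.]
wallLtop [692. 199.  68.]
bot-left [557. 197.  68.]
inner [628.  83.  68.]
jarcap [747. -23.  95.]
cup [496. -12.  85.]
cart [ 650. -228.   40.]
e1 [ 695. -242.   40.]
e2 [ 605. -212.   40.]
tin [ 418. -132.   80.]
cob [ 422. -321.   30.]
```

View pics/c1.png

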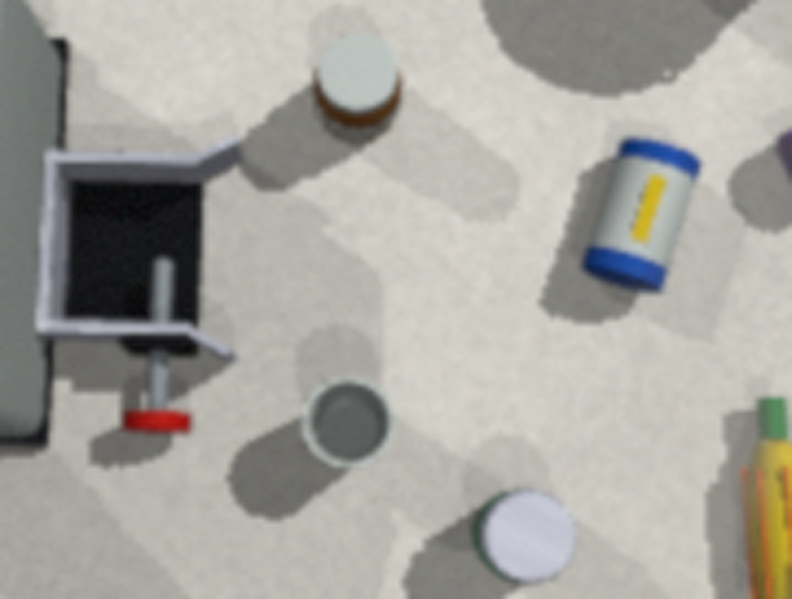

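The crop shows wall-top corners at (47,152) and (38,332), lead-in tips at (240,140) and (233,355), and the bolt tip at (163,258). The cartridge's axis runs from (661,153) to (625,275), with the stripe on top.

```bash
python3 - <<'E'
from h import *
from scipy.optimize import least_squares
f=lambda u,v:np.array([u/4.4+180,v/4.28+130])
B=[((66,42,68),(47,152)),((-66,42,68),(38,332)),((75,-93,68),(240,140)),((-75,-93,68),(233,355)),((-6,-41,40),(163,258)),((-127,-41,50),(157,419)),((58,34,68),(64,180-26)),((-58,34,68),(60,322))]
B=B[:6]
def res(p):
    c,s=np.cos(p[2]),np.sin(p[2]); r=[]
    for b,uv in B: r+=list(w2px('top0',[p[0]+c*b[0]-s*b[1],p[1]+s*b[0]+c*b[1],b[2]])-f(*uv))
    return r
o=least_squares(res,[630,150,0.]);print(o.x,np.degrees(o.x[2]),np.round(o.fun,1))
def bw(b):
    c,s=np.cos(o.x[2]),np.sin(o.x[2]); return np.array([o.x[0]+c*b[0]-s*b[1],o.x[1]+s*b[0]+c*b[1]]).round(1)
for n,b in dict(knobhome=(-127,-41),knobout=(-177,-41),mouth=(0,-93),seat=(0,4)).items(): print(n,bw(b))
for n,u,v,z in [('jar',358,72,95),('cup',347,423,85),('e1',661,153,45),('e2',625,275,45),('tin',527,534,80)]:
    print(n,px2w('top0',*f(u,v),z).round(0))
q=status.read_state()['eef_rot'];print(R.from_quat([q[1],q[2],q[3],q[0]]).as_matrix().round(3))
E
```

```text
[ 6.27274157e+02  1.56835179e+02 -3.35615174e-02] -1.922933300039685 [ 0.2 -0.1  0.1  0.  -0.3  0.8 -0.3 -1.4  0.4 -0.  -0.1  0.7]
knobhome [499.  120.1]
knobout [449.  121.8]
mouth [624.2  63.9]
seat [627.4 160.8]
jar [744. -23.  95.]
cup [495. -13.  85.]
e1 [ 694. -241.   45.]
e2 [ 603. -211.   45.]
tin [ 418. -133.   80.]
[[-0.895  0.445 -0.001]
 [ 0.445  0.895 -0.002]
 [-0.    -0.002 -1.   ]]
```

```bash
cat >> h.py <<'E'
BX,BY,BA=627.3,156.8,-0.0336
def bay(x,y): c,s=np.cos(BA),np.sin(BA); return BX+c*x-s*y, BY+s*x+c*y
def Rt():
    s=status.read_state(); q=s['eef_rot']; return s,R.from_quat([q[1],q[2],q[3],q[0]]).as_matrix()
def go(x,y,z,yaw=None):
    "tool shift (m) to world xyz mm; turn so tool y has world yaw deg (mod 180)"
    s,M=Rt(); d=M.T@(np.array([x,y,z])-s['tcp_pos']); t=0
    cur=np.degrees(np.arctan2(M[1,1],M[0,1]))
    if yaw is not None: t=-((yaw-cur+90)%180-90)
    print('shift',(d/1000).round(4),'turn',round(t,1),'cur yaw',round(cur,1),'q7',s['q'][6].round(2),'dist',np.linalg.norm(d).round(0))
E
python3 - <<'E'
from h import *
go(400,100,230,88.1)
print(bay(-98,-41))
E
```

```text
shift [-0.3135 -0.3567  0.0012] turn -24.6 cur yaw 63.5 q7 -0.22 dist 475.0
(np.float64(527.9779730303651), np.float64(119.11532196444927))
```

step_arm:
  steps:
    - [[-0.0314,-0.0357,0],-5,0.085]
    - [[-0.0627,-0.0713,0],-10,0.085]
    - [[-0.094,-0.107,0],-15,0.085]
    - [[-0.1254,-0.1427,0],-20,0.085]
    - [[-0.1567,-0.1783,0],-24.6,0.085]
    - [[-0.188,-0.214,0],-24.6,0.085]
    - [[-0.2194,-0.2497,0],-24.6,0.085]
    - [[-0.2508,-0.2853,0],-24.6,0.085]
    - [[-0.2821,-0.321,0],-24.6,0.085]
    - [[-0.3135,-0.3567,0],-24.6,0.085]

```text
time_s: 1.1
tcp_pos: [400.3, 98.6, 231.2]
eef_rot: [-0.0, 0.016, 1.0, -0.0]
ft_force: [1.1, 0.2, -1.1]
gripper_width: 1.0
gripper_force: 0.0
```

```bash
python3 - <<'E'
from h import *
go(528,119,150,88.1)
go(528,119,20,88.1)
print(status.read_state()['tcp_pos'])
E
```

```text
shift [-0.127   0.0244  0.0812] turn 0.1 cur yaw 88.2 q7 0.85 dist 153.0
shift [-0.127   0.0244  0.2112] turn 0.1 cur yaw 88.2 q7 0.85 dist 248.0
[400.27797488  98.64368316 231.22767607]
```

step_arm:
  steps:
    - [[-0.04,0.008,0.025],0,0.085]
    - [[-0.08,0.016,0.05],0,0.085]
    - [[-0.11,0.022,0.08],0,0.085]
    - [[-0.127,0.0244,0.11],0,0.085]
    - [[-0.127,0.0244,0.11],0,0.085]
    - [[-0.127,0.0244,0.11],0,0.085]

```text
time_s: 1.7
tcp_pos: [526.8, 120.6, 120.8]
eef_rot: [-0.001, 0.016, 1.0, -0.0]
ft_force: [-1.0, 0.1, 0.4]
gripper_width: 0.999
gripper_force: 0.0
```

```bash
python3 - <<'E'
from h import *
shot('wrist','w1')
for p in [(-127,-41,35),(-120,-41,42),(-76,-41,42),(-6,-41,42)]: print(p,w2px('w1',[*bay(*p[:2]),p[2]]).round(0))
go(528,119,20,88.1)
E
```

```text
(-127, -41, 35) [245. 169.]
(-120, -41, 42) [245. 180.]
(-76, -41, 42) [245. 235.]
(-6, -41, 42) [245. 311.]
shift [-0.0011 -0.0018  0.1018] turn 0.1 cur yaw 88.2 q7 0.84 dist 102.0
```

View pics/w1.png

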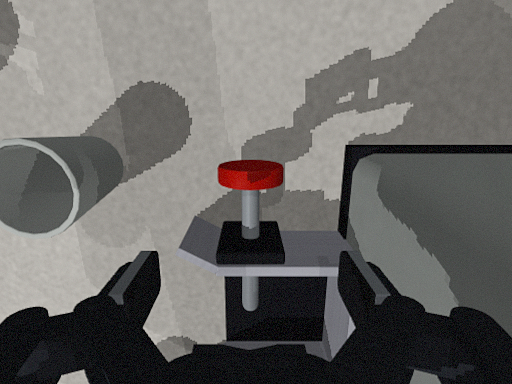

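The wrist view shows the red disc at (250,172), its stem down to the guide at (250,235) and the bolt tip at (250,308). That matches the prediction to within about 4 mm. Descend and close on the stem.

step_arm:
  steps:
    - [[-0.001,0.001,0.035],0,0.085]
    - [[-0.001,0.001,0.07],0,0.085]
    - [[-0.001,0.001,0.099],0,0.085]
    - [[-0.001,0.001,0.099],0,0.085]
    - [[-0.001,0.001,0.099],0,0.01]
    - [[-0.001,0.001,0.099],0,0.01]
    - [[-0.001,0.001,0.099],0,0.01]
    - [[-0.001,0.001,0.099],0,0.01]
    - [[-0.001,0.001,0.099],0,0.01]
    - [[-0.001,0.001,0.099],0,0.01]
  newtons: 25

```text
time_s: 2.75
tcp_pos: [529.4, 121.5, 23.1]
eef_rot: [0.001, 0.016, 1.0, -0.0]
ft_force: [0.3, -0.8, 6.0]
gripper_width: 0.151
gripper_force: 24.6
```

step_arm:
  steps:
    - [[0.01,0,0],0,0.01]
    - [[0.02,0,0],0,0.01]
    - [[0.03,0,0],0,0.01]
    - [[0.04,0,0],0,0.01]
    - [[0.05,0,0],0,0.01]
    - [[0.054,0,0],0,0.01]
    - [[0.054,0,0],0,0.01]
    - [[0.052,0,0],0,0.01]
    - [[0.052,0,0],0,0.01]

```text
time_s: 3.65
tcp_pos: [479.4, 123.2, 23.1]
eef_rot: [0.002, 0.017, 1.0, 0.0]
ft_force: [4.5, -2.4, 5.0]
gripper_width: 0.152
gripper_force: 25.8
```

step_arm:
  steps:
    - [[0.05,0,0],0,0.085]
    - [[0.05,0,0],0,0.085]
    - [[0.05,0,0],0,0.085]
    - [[0.05,0,0],0,0.085]
    - [[0.05,0,0],0,0.085]
    - [[0.05,0,-0.05],0,0.085]
    - [[0.05,0,-0.1],0,0.085]
    - [[0.05,0,-0.15],0,0.085]
    - [[0.05,0,-0.15],0,0.085]
    - [[0.05,0,-0.15],0,0.085]

```text
time_s: 4.65
tcp_pos: [428.4, 126.1, 175.9]
eef_rot: [0.003, 0.016, 1.0, 0.002]
ft_force: [1.3, -0.4, -0.4]
gripper_width: 0.995
gripper_force: 0.0
```

```bash
python3 - <<'E'
from h import *
shot('top','t2'); 
i=cv2.imread('pics/t2.png')[130:270,180:360]
cv2.imwrite('pics/c2.png',cv2.resize(i,None,fx=4.4,fy=4.28,interpolation=cv2.INTER_CUBIC)[:599])
print(status.read_state()['tcp_pos'])
go(648,-226,170,72)
E
```

```text
[427.56162918 125.30586579 173.95057129]
shift [-0.2319 -0.3438  0.0042] turn 16.1 cur yaw 88.1 q7 0.37 dist 415.0
```

View pics/c2.png

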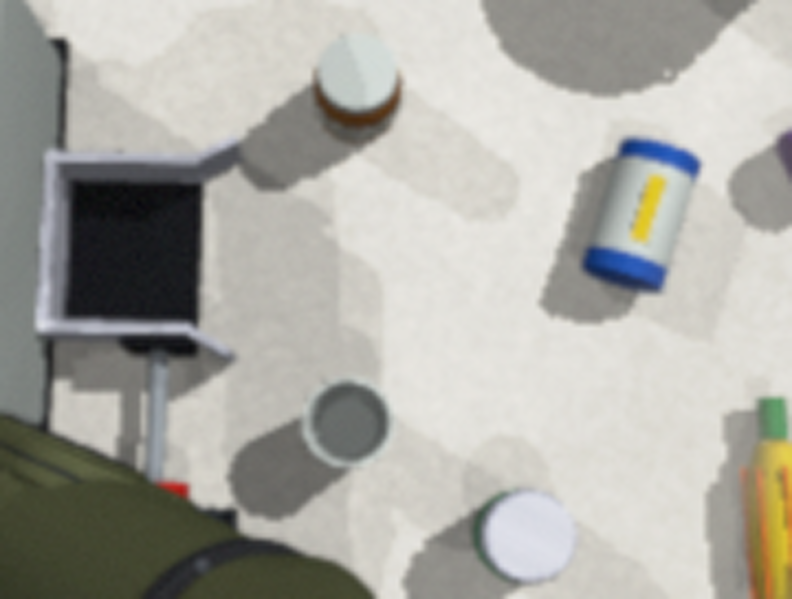

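The knob is out: the bolt has left the bay and the disc is at about (172,490). I mistakenly shifted the arm an extra 50 mm while opening, but nothing was disturbed. Next, go above the cartridge.

step_arm:
  steps:
    - [[-0.026,-0.038,0],2,0.085]
    - [[-0.052,-0.076,0],4,0.085]
    - [[-0.078,-0.115,0],6,0.085]
    - [[-0.104,-0.153,0],8,0.085]
    - [[-0.13,-0.191,0],10,0.085]
    - [[-0.156,-0.23,0],12,0.085]
    - [[-0.182,-0.268,0],14,0.085]
    - [[-0.208,-0.306,0],16,0.085]
    - [[-0.232,-0.344,0.004],16,0.085]
    - [[-0.232,-0.344,0.02],16,0.085]

```text
time_s: 5.7
tcp_pos: [649.5, -234.6, 150.4]
eef_rot: [0.002, 0.16, 0.987, -0.003]
ft_force: [-1.2, -0.2, -0.0]
gripper_width: 0.993
gripper_force: 0.0
```

```bash
python3 - <<'E'
from h import *
shot('wrist','w2'); print(status.read_state()['tcp_pos'])
for x,y in [(694,-241),(603,-211)]: print(w2px('w2',[x,y,45]).round(0))
go(648,-226,12,72)
E
```

```text
[ 645.75518161 -229.84843177  146.46952829]
[257. 244.]
[257. 134.]
shift [-0.0017  0.0048  0.1344] turn -0.2 cur yaw 71.8 q7 1.03 dist 135.0
```

View pics/w2.png

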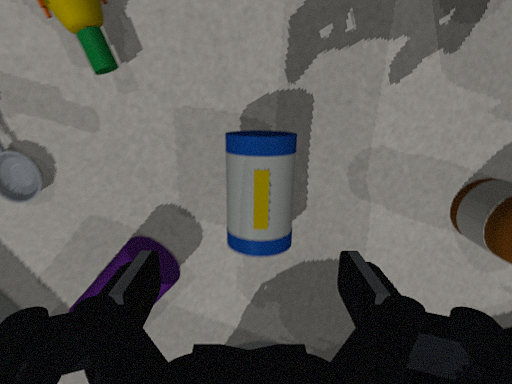

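The wrist view shows the cartridge square between the fingers, spanning u 226–297 and centred at about (260,190). The purple look-alike at (150,270) is clear of the left finger. Descend and grip.

step_arm:
  steps:
    - [[-0.002,0.006,0.045],0,0.085]
    - [[-0.002,0.006,0.09],0,0.085]
    - [[-0.002,0.006,0.125],0,0.085]
    - [[-0.002,0.006,0.133],0,0.085]
    - [[-0.002,0.006,0.133],0,0.085]
    - [[-0.002,0.006,0.133],0,0.05]
    - [[-0.002,0.006,0.133],0,0.05]
    - [[-0.002,0.006,0.133],0,0.05]
    - [[-0.002,0.006,0.133],0,0.05]
    - [[-0.002,0.006,0.133],0,0.05]
  newtons: 20

```text
time_s: 6.75
tcp_pos: [653.0, -221.5, 21.8]
eef_rot: [0.002, 0.155, 0.988, -0.0]
ft_force: [-0.8, 0.1, 6.4]
gripper_width: 0.692
gripper_force: 21.8
```

```bash
python3 - <<'E'
from h import *
print(status.read_state()['tcp_pos'])
s,M=Rt(); z=s['tcp_pos'][2]
for b in [(0,-250),(0,-150),(0,-38)]: go(*bay(*b),z,88.1)
E
```

```text
[ 652.98867243 -221.51502983   21.78719559]
shift [ 0.0719  0.1118 -0.0002] turn -16.0 cur yaw 72.1 q7 0.94 dist 133.0
shift [ 0.0994  0.2079 -0.0003] turn -16.0 cur yaw 72.1 q7 0.94 dist 230.0
shift [ 0.1302  0.3156 -0.0004] turn -16.0 cur yaw 72.1 q7 0.94 dist 341.0
```

step_arm:
  steps:
    - [[0,0,0],0,0.085]
    - [[0,0,0],0,0.085]
    - [[0,0,0],0,0.085]
    - [[0,0,0.01],0,0.085]
    - [[0,0,0.01],0,0.085]
    - [[0,0,0.01],0,0.05]
    - [[0,0,0.01],0,0.05]
    - [[0,0,0.01],0,0.05]
    - [[0,0,0.01],0,0.05]
    - [[0,0,0.01],0,0.05]
  newtons: 20

```text
time_s: 7.75
tcp_pos: [651.5, -221.0, 9.3]
eef_rot: [0.0, 0.155, 0.988, 0.0]
ft_force: [-0.3, 0.8, -1.1]
gripper_width: 0.695
gripper_force: 22.5
```

```bash
python3 - <<'E'
from h import *
s,M=Rt(); z=s['tcp_pos'][2]; print(s['tcp_pos'],s['gripper_width'])
for b in [(0,-250),(0,-150),(0,-38)]: go(*bay(*b),z,88.1)
E
```

```text
[ 651.50490906 -221.04164       9.26297894] 0.6948085530873925
shift [0.0703 0.1118 0.    ] turn -16.0 cur yaw 72.1 q7 0.94 dist 132.0
shift [9.77e-02 2.08e-01 1.00e-04] turn -16.0 cur yaw 72.1 q7 0.94 dist 230.0
shift [1.285e-01 3.157e-01 1.000e-04] turn -16.0 cur yaw 72.1 q7 0.94 dist 341.0
```

step_arm:
  steps:
    - [[0.014,0.022,0],-3,0.05]
    - [[0.028,0.044,0],-6,0.05]
    - [[0.042,0.066,0],-9,0.05]
    - [[0.056,0.088,0],-12,0.05]
    - [[0.07,0.112,0],-16,0.05]
    - [[0.077,0.136,0],-16,0.05]
    - [[0.083,0.16,0],-16,0.05]
    - [[0.09,0.184,0],-16,0.05]
    - [[0.097,0.208,0],-16,0.05]
    - [[0.097,0.208,0],-16,0.05]

```text
time_s: 8.75
tcp_pos: [623.0, 13.1, 9.7]
eef_rot: [0.0, 0.013, 1.0, 0.003]
ft_force: [0.2, 1.0, -3.6]
gripper_width: 0.693
gripper_force: 23.0
```

```bash
python3 - <<'E'
from h import *
s,M=Rt(); z=s['tcp_pos'][2]; print(s['tcp_pos'],s['gripper_width'],s['ft_force'])
for b in [(1,-90),(1,-40)]: go(*bay(*b),z,88.1)
shot('wrist','w3')
for x,y in [(-58,-66),(58,-66)]: print(w2px('w3',[*bay(x,y),68]).round(0))
E
```

```text
[622.99819459  13.13667752   9.7061654 ] 0.6927423109271622 [ 0.19205313  0.98520443 -3.57419719]
shift [-0.0009  0.0537  0.0003] turn 0.4 cur yaw 88.5 q7 0.72 dist 54.0
shift [-0.0013  0.1037  0.0006] turn 0.4 cur yaw 88.5 q7 0.72 dist 104.0
[528. 163.]
[446. 460.]
```

View pics/w3.png

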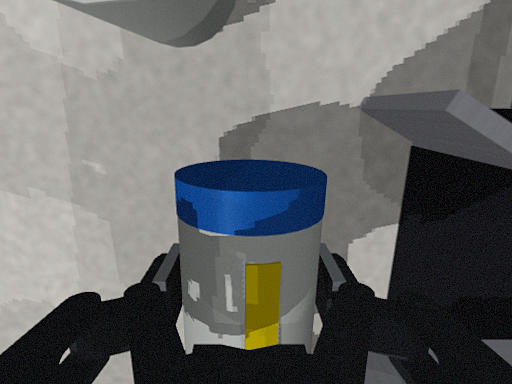

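The wrist view shows the cartridge held square in the fingers. Its near end rim is at about (250,190), and the bay's -x lead-in is to the right at (460,100).

```bash
python3 - <<'E'
from h import *
for x in (-60,-55,-50,-45,-40): print(x,w2px('w3',[623+x,13,60]).round(0),w2px('w3',[623+x,13,0]).round(0))
E
```

```text
-60 [240. 152.] [243. 134.]
-55 [240. 168.] [243. 144.]
-50 [241. 184.] [243. 154.]
-45 [241. 200.] [243. 164.]
-40 [242. 215.] [244. 174.]
```

step_arm:
  steps:
    - [[0,0.015,0.001],0.4,0.05]
    - [[0,0.03,0.001],0.4,0.05]
    - [[0,0.042,0.001],0.4,0.05]
    - [[-0.001,0.054,0.001],0.4,0.05]
    - [[-0.001,0.064,0.001],0.4,0.05]
    - [[-0.001,0.074,0.001],0.4,0.05]
    - [[-0.001,0.084,0.001],0.4,0.05]
    - [[-0.001,0.094,0.001],0.4,0.05]
    - [[-0.001,0.103,0.001],0.4,0.05]
    - [[-0.001,0.103,0.001],0.4,0.05]

```text
time_s: 9.8
tcp_pos: [628.6, 108.0, 9.2]
eef_rot: [0.001, 0.02, 1.0, -0.001]
ft_force: [-0.4, -1.3, 5.3]
gripper_width: 0.698
gripper_force: 23.9
```

step_arm:
  steps:
    - [[0,0,0],0,0.05]
    - [[0,0,0],0,0.05]
    - [[0,0,0],0,0.07]
    - [[0,0,0],0,0.085]
    - [[0,0,0],0,0.085]
    - [[0,0,0],0,0.085]
    - [[0,0,0],0,0.085]
    - [[0,0,-0.005],0,0.085]

```text
time_s: 10.6
tcp_pos: [626.7, 109.4, 12.8]
eef_rot: [-0.001, 0.02, 1.0, -0.0]
ft_force: [-1.0, 0.2, 0.2]
gripper_width: 0.995
gripper_force: 0.0
```

```bash
python3 - <<'E'
from h import *
s,M=Rt(); z=s['tcp_pos'][2]; print(s['tcp_pos'],s['gripper_width'],s['ft_force'])
c,sn=np.cos(BA),np.sin(BA); d=s['tcp_pos'][:2]-[BX,BY]; print('bay',c*d[0]+sn*d[1],-sn*d[0]+c*d[1])
go(*bay(0,-45),130,88.1)
go(*bay(0,-130),130,88.1+90)
E
```

```text
[626.68696434 109.35945568  12.77320052] 0.994611282941487 [-1.02494273  0.19447711  0.21579804]
bay 0.9810127281560672 -47.43436172460589
shift [ 0.0012  0.0024 -0.1172] turn -0.3 cur yaw 87.8 q7 0.6 dist 117.0
shift [ 0.0007 -0.0826 -0.1172] turn 89.7 cur yaw 87.8 q7 0.6 dist 143.0
```

step_arm:
  steps:
    - [[0,0,-0.045],0,0.085]
    - [[0,0,-0.09],0,0.085]
    - [[0,0,-0.117],-8,0.085]
    - [[0,-0.03,-0.117],-16,0.05]
    - [[0,-0.06,-0.117],-24,0.05]
    - [[0,-0.083,-0.117],-32,0.05]
    - [[0,-0.083,-0.117],-40,0.05]
    - [[0,-0.083,-0.117],-48,0.05]
    - [[0,-0.083,-0.117],-56,0.05]
    - [[0,-0.083,-0.117],-64,0.05]

```text
time_s: 11.6
tcp_pos: [624.0, 26.3, 130.7]
eef_rot: [0.0, -0.515, 0.857, -0.0]
ft_force: [-0.8, -0.5, 0.8]
gripper_width: 0.581
gripper_force: 0.0
```

step_arm:
  steps:
    - [[0,0,0],-8,0.05]
    - [[0,0,0],-16,0.05]
    - [[0,0,0],-24,0.05]
    - [[0,0,0],-26,0.05]
    - [[0,0,0],-26,0.05]

```text
time_s: 12.1
tcp_pos: [624.0, 26.4, 130.4]
eef_rot: [0.0, -0.693, 0.721, 0.0]
ft_force: [-0.1, 0.3, 0.2]
gripper_width: 0.583
gripper_force: 0.0
```

```bash
python3 - <<'E'
from h import *
s,M=Rt(); print(s['tcp_pos'],s['gripper_width'],M.round(2).tolist())
go(*bay(0,-115),18,-1.9)
go(*bay(0,-37),18,-1.9)
shot('top','t3')
i=cv2.imread('pics/t3.png')[130:270,180:360]
cv2.imwrite('pics/c3.png',cv2.resize(i,None,fx=4.4,fy=4.28,interpolation=cv2.INTER_CUBIC)[:599])
E
```

```text
[623.96875618  26.43409759 130.41295768] 0.583116911480581 [[-0.04, -1.0, -0.0], [-1.0, 0.04, 0.0], [-0.0, 0.0, -1.0]]
shift [-0.0154  0.0011  0.1124] turn -0.4 cur yaw 177.7 q7 2.17 dist 113.0
shift [-0.0934  0.0016  0.1124] turn -0.4 cur yaw 177.7 q7 2.17 dist 146.0
```

View pics/c3.png

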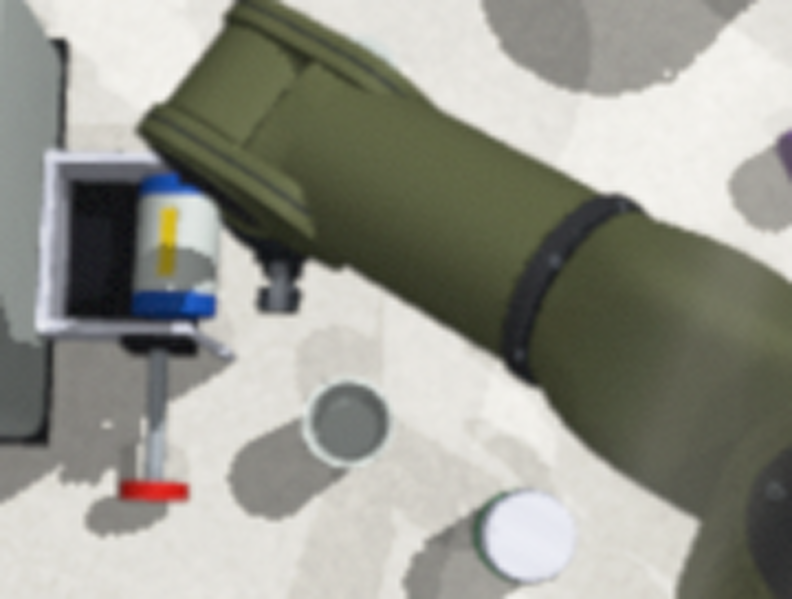

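Top crop: the cartridge lies square in the bay mouth, centred at about (175,245). The knob is out, with its disc at (155,490), and the cup, tin and jar are unmoved. Lower behind the cartridge and push.

step_arm:
  steps:
    - [[0,0.001,0.04],-0.4,0.05]
    - [[0,0.001,0.08],-0.4,0.05]
    - [[0,0.001,0.112],-0.4,0.05]
    - [[-0.015,0.001,0.112],-0.4,0.05]
    - [[-0.03,0.001,0.112],-0.4,0.05]
    - [[-0.04,0.001,0.112],-0.4,0.05]
    - [[-0.05,0.001,0.112],-0.4,0.05]
    - [[-0.06,0.001,0.112],-0.4,0.05]
    - [[-0.07,0.001,0.112],-0.4,0.05]
    - [[-0.078,0.001,0.112],-0.4,0.05]

```text
time_s: 13.15
tcp_pos: [626.2, 105.8, 18.7]
eef_rot: [0.0, -0.696, 0.718, 0.0]
ft_force: [0.6, 0.2, 0.1]
gripper_width: 0.588
gripper_force: 0.0
```

step_arm:
  steps:
    - [[-0.003,0,0],0,0.05]
    - [[-0.006,0,0],0,0.05]
    - [[-0.009,0,0],0,0.05]
    - [[-0.011,0,0],0,0.05]
    - [[-0.013,0,0],0,0.05]
    - [[-0.013,0,0],0,0.05]

```text
time_s: 13.75
tcp_pos: [626.5, 117.8, 18.3]
eef_rot: [0.0, -0.696, 0.718, 0.0]
ft_force: [-0.5, 1.1, 1.2]
gripper_width: 0.584
gripper_force: 0.0
```

```bash
python3 - <<'E'
from h import *
s,M=Rt(); print(s['tcp_pos'],s['gripper_width'],s['ft_force'])
go(*bay(0,-37),18,-1.9)
shot('top','t4')
i=cv2.imread('pics/t4.png')[130:270,180:360]
cv2.imwrite('pics/c4.png',cv2.resize(i,None,fx=4.4,fy=4.28,interpolation=cv2.INTER_CUBIC)[:599])
E
```

```text
[626.48228163 117.8175828   18.33203577] 0.5838972656137467 [-0.49976296  1.1276986   1.16826624]
shift [-0.002   0.0005  0.0003] turn 0.0 cur yaw 178.1 q7 1.96 dist 2.0
```

View pics/c4.png

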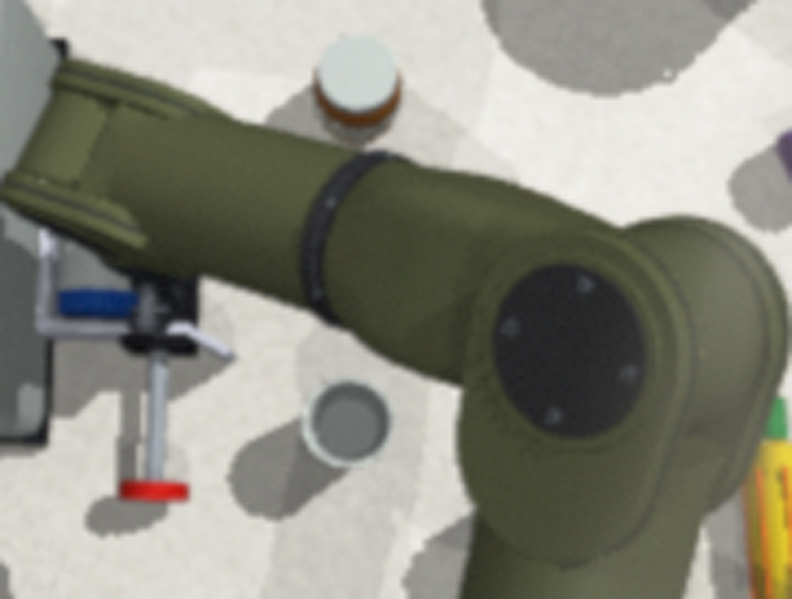

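In the crop, the blue end spans u 58–137, close to the back wall. Nudge a little further to feel for contact.

step_arm:
  steps:
    - [[-0.001,0,0],0,0.05]
    - [[-0.002,0,0],0,0.05]
    - [[-0.003,0,0],0,0.05]
    - [[-0.004,0,0],0,0.05]
    - [[-0.004,0,0],0,0.05]

```text
time_s: 14.3
tcp_pos: [626.6, 121.9, 18.3]
eef_rot: [0.0, -0.696, 0.718, 0.0]
ft_force: [0.1, 0.8, 1.1]
gripper_width: 0.585
gripper_force: 0.0
```

step_arm:
  steps:
    - [[-0.001,0,0],0,0.05]
    - [[-0.002,0,0],0,0.05]
    - [[-0.003,0,0],0,0.05]
    - [[-0.003,0,0],0,0.05]

```text
time_s: 14.7
tcp_pos: [626.7, 122.4, 18.2]
eef_rot: [-0.002, -0.695, 0.719, -0.001]
ft_force: [-0.7, -4.5, 3.2]
gripper_width: 0.587
gripper_force: 2.5
```

step_arm:
  steps:
    - [[0,0,0],0,0.05]
    - [[0,0,0],0,0.05]
    - [[0.004,0,0],0,0.05]
    - [[0.015,0,0],0,0.05]
    - [[0.04,0,0],0,0.05]
    - [[0.07,0,0],0,0.05]
    - [[0.08,0,-0.04],0,0.05]
    - [[0.08,0,-0.09],0,0.03]
    - [[0.08,0,-0.14],0,0]
    - [[0.08,0,-0.16],0,0]

```text
time_s: 15.7
tcp_pos: [626.1, 46.0, 183.5]
eef_rot: [0.004, -0.696, 0.719, -0.001]
ft_force: [-0.0, 0.5, -0.2]
gripper_width: 0.076
gripper_force: 0.0
```

```bash
python3 - <<'E'
from h import *
s,M=Rt(); print(s['tcp_pos'],s['q'][6],s['gripper_width'])
go(*bay(-225,-41),178,-1.9)
print(bay(-225,-41))
E
```

```text
[626.10664553  46.04889599 183.5411703 ] 2.2029208847357724 0.0758628407969935
shift [-0.0699  0.2275  0.0042] turn 0.0 cur yaw 178.1 q7 2.2 dist 238.0
(np.float64(401.0496552461215), np.float64(123.38171909341906))
```

step_arm:
  steps:
    - [[-0.012,0.038,0],0,0]
    - [[-0.024,0.076,0],0,0]
    - [[-0.036,0.114,0],0,0]
    - [[-0.048,0.152,0],0,0]
    - [[-0.06,0.19,0],0,0]
    - [[-0.07,0.228,0],0,0]
    - [[-0.07,0.228,0],0,0]
    - [[-0.07,0.228,0],0,0]

```text
time_s: 16.5
tcp_pos: [398.4, 121.8, 178.3]
eef_rot: [-0.0, -0.696, 0.718, -0.0]
ft_force: [1.0, 0.2, 0.2]
gripper_width: -0.002
gripper_force: 0.0
```

```bash
python3 - <<'E'
from h import *
go(*bay(-225,-41),20,-1.9)
go(*bay(-199,-41),20,-1.9)
print(status.read_state()['q'].round(2))
shot('top','t5')
i=cv2.imread('pics/t5.png')[130:270,180:360]
cv2.imwrite('pics/c5.png',cv2.resize(i,None,fx=4.4,fy=4.28,interpolation=cv2.INTER_CUBIC)[:599])
f=lambda u,v,z:w2px('t5',[*bay(u,v),z])
g=lambda p:((p-[180,130])*[4.4,4.28]).round(0)
print('cart top ends',g(f(-50,4,60)),g(f(50,4,60)),'disc',g(f(-177,-41,50)))
E
```

```text
shift [-0.0017 -0.0026  0.1583] turn 0.1 cur yaw 178.2 q7 1.62 dist 158.0
shift [-0.0016 -0.0286  0.1583] turn 0.1 cur yaw 178.2 q7 1.62 dist 161.0
[ 0.25  0.74 -1.1   2.2   0.97  0.82  1.62]
cart top ends [ 96. 312.] [102. 176.] disc [154. 492.]
```

View pics/c5.png

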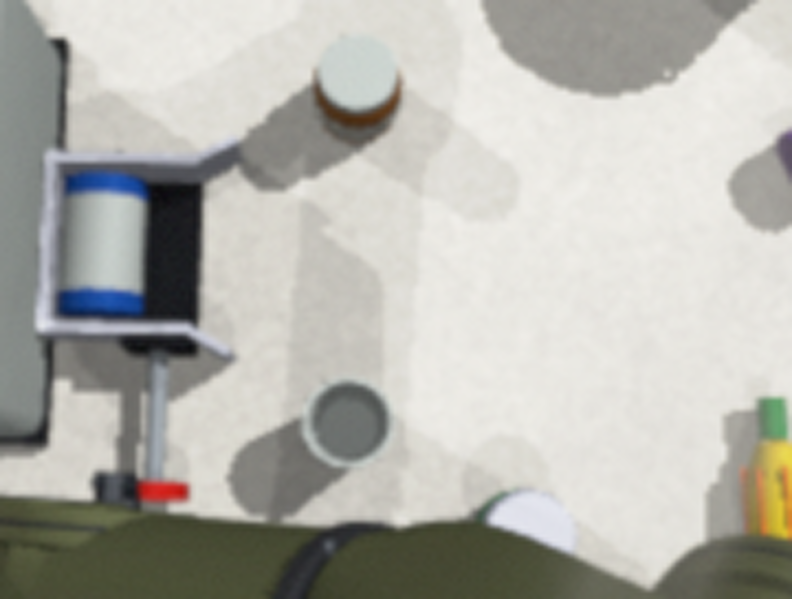

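The cartridge is seated against the back wall, centred at about (104,245) with both ends square. The disc is out at (155,490). Lower the closed fingers on the robot side of the disc and push it home.

step_arm:
  steps:
    - [[-0.002,0.003,0.045],0,0]
    - [[-0.002,0.003,0.09],0,0]
    - [[-0.002,0.003,0.135],0,0]
    - [[-0.002,0,0.158],0,0]
    - [[-0.002,-0.015,0.158],0,0]
    - [[-0.002,-0.025,0.158],0,0]
    - [[-0.002,-0.035,0.158],0,0]
    - [[-0.002,-0.045,0.158],0,0]
    - [[-0.002,-0.055,0.158],0,0]
    - [[-0.002,-0.065,0.158],0,0]

```text
time_s: 17.55
tcp_pos: [464.8, 121.2, 19.5]
eef_rot: [-0.0, -0.695, 0.719, 0.0]
ft_force: [0.1, -0.1, -0.5]
gripper_width: 0.004
gripper_force: 0.0
```

step_arm:
  steps:
    - [[0,-0.004,0],0,0]
    - [[0,-0.008,0],0,0]
    - [[0,-0.01,0],0,0]
    - [[0,-0.01,0],0,0]

```text
time_s: 17.95
tcp_pos: [473.8, 121.4, 20.1]
eef_rot: [0.0, -0.695, 0.719, 0.0]
ft_force: [-0.2, 0.5, 0.5]
gripper_width: 0.001
gripper_force: 0.0
```

```bash
python3 - <<'E'
from h import *
print(status.read_state()['ft_force'])
go(*bay(-149,-41),20,-1.9)
E
```

```text
[-0.23982672  0.52198793  0.45629906]
shift [ 0.0004 -0.0032  0.0001] turn 0.0 cur yaw 178.1 q7 1.48 dist 3.0
```

Probably snapped over ahead of the finger; keep going until contact.

step_arm:
  steps:
    - [[0,-0.003,0],0,0]
    - [[0,-0.006,0],0,0]
    - [[0,-0.008,0],0,0]
    - [[0,-0.008,0],0,0]

```text
time_s: 18.35
tcp_pos: [478.4, 121.3, 20.2]
eef_rot: [-0.002, -0.696, 0.718, 0.002]
ft_force: [-7.7, 0.8, 3.9]
gripper_width: -0.0
gripper_force: 3.7
```

step_arm:
  steps:
    - [[0,0.01,0],0,0]
    - [[0,0.04,0],0,0]
    - [[0,0.07,-0.01],0,0]
    - [[0,0.07,-0.06],0,0]
    - [[0,0.07,-0.11],0,0]
    - [[0,0.07,-0.15],0,0]
    - [[0,0.07,-0.15],0,0]
    - [[0,0.07,-0.15],0,0]

```text
time_s: 19.15
tcp_pos: [412.3, 123.4, 171.0]
eef_rot: [0.001, -0.695, 0.719, -0.001]
ft_force: [0.4, -0.3, -0.9]
gripper_width: -0.0
gripper_force: 0.0
```

```bash
python3 - <<'E'
from h import *
print(status.read_state()['ft_force'])
shot('top','t6')
i=cv2.imread('pics/t6.png')[130:270,180:360]
cv2.imwrite('pics/c6.png',cv2.resize(i,None,fx=4.4,fy=4.28,interpolation=cv2.INTER_CUBIC)[:599])
E
```

```text
[ 0.43604238 -0.27900139 -0.87817131]
```

View pics/c6.png

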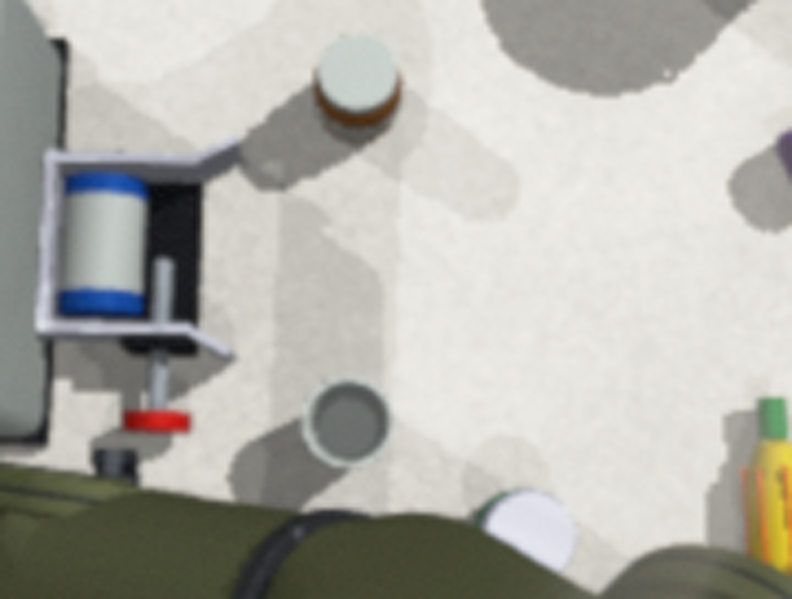

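The bolt tip is back at (163,258) and the disc at (157,421), exactly as in the first picture. The cartridge is locked in and square, and the cup, jar and tin haven't moved.

```bash
python3 -c "
from plant import sign_off; print(sign_off())"
```

```text
the job is handed in; nothing more can be done
None
```

The knob was pulled out to its stop, the white cartridge slid in square against the bay's back wall, and the knob pushed home to lock it; the last picture shows this with the arm clear and the cup, jar and tin unmoved, and the job is handed in (no verdict came back).

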